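Fit a scraper blade over its locating pin and clamp it

TASK

Fit the loose steel blade into the bench lead scraper: lay it flat on the raised bed, cutting edge to the front and plain side along the fence, slide it until the spring pin pops up into its side notch, and draw it forward so that it bears firmly on the pin, as scraping will pull it. Then swing the red-knobbed clamp arm across until it nips the blade firmly, and let go. Feel your way, for pin and clamp must not be forced, and leave the glue bottle, the cup and the side cutter where they are.

Things in the scene. Friction and masses are not known exactly. Their poses are not given: they have to be found in the camera images.
- blade_center (a point): Centre (half-way up) of the loose bright steel scraper blade, 110 mm long (its x), 32 mm wide (y), 5 mm thick (z), about 0.13 kg, lying flat and right way up. Its bevelled cutting edge is the -x end. Take it across its width, best about 10 mm from its centre towards the cutting edge (the sides are plain from x = -40 to +25 mm).
- notch (a point): On the blade: middle of the U notch in its -y long side, 34 mm from the blade's centre towards +x; 8.6 mm wide along x, 10 mm deep, right through.
- seat (a point): Middle of the bed's top on the bolted-down scraper (blue base 128 x 104 x 10 mm), 24 mm above the bench; x runs along the bed to its back (cutting edge goes to -x), y towards the fence, z up. The aluminium bed is 28 mm wide (less than the blade), open at both ends, x = -47 to +59 mm. A fitted blade has these axes, centre within 1 mm of y = 0, x about 1 mm before the pin's setting (-12 to +12).
- fence (a point): At bed height, on the line of the inner faces of the two fence lugs, seat y = +16.8 mm; the lugs rise 4 mm above the bed at seat x = -47 to -37 and +47 to +57 mm. No wall on the other side. Between the lugs and up to x = +18 mm only the base, 14 mm below the bed, lies beside the bed.
- pin_slot (a point): Middle of the dark slot in the bed out of which the pin stands, at bed height (seat x = +34, y = -10.5 mm). A screw sets the pin along the slot: it stands up to 12 mm to either side of this point along x; that setting is not reported. Slide the blade, lightly held down on the bed over the pin, until the pin comes up in the notch and the notch's rim bears on it.
- pin (a joint): How far the round spring pin (6 mm thick) is pressed down, m: 0 = standing 4.5 mm above the bed (free, or up in the notch), 0.0045 = flush under the blade. About 1 N presses it down; the blade's own weight does not do so fully. Sideways it stands firm: a pull of 3 to 8 N against it is right, 15 N bends it.
- clamp (a joint): Angle of the swing clamp, rad: 0 = open as at the start, arm along seat +x beside the bed; grows clockwise seen from above; at 1.57 the arm points along seat -y across the blade. On its thread it sinks 3 mm per rad: the foot, 40 mm from the axis, touches a fitted blade near 1.35 and nips it firmly at 1.5 to 1.7 (7 to 10 N at the knob).
- clamp_axis (a point): Point on the upright turning axis of the clamp, beside the bed at seat x = +30, y = +40 mm, 52 mm above the bench. The whole clamp stays below 72 mm above the bench.
- knob (a point): Centre of the clamp's upright round red knob (13 mm thick, 22 mm high), on the arm 47 mm from the clamp axis, 58 mm above the bench when open. It moves with the arm and stays where it is left; swinging it free takes 1 to 3 N.
- glue: Bystander: amber glue bottle 51 x 50 x 140 mm; origin under its centre.
- ferrules: Bystander: small blue plastic cup 71 x 71 x 41 mm; origin under its centre.
- cutter: Bystander: side cutter with red handles lying flat, 130 x 57 x 11 mm; origin under its centre.
Mind the look-alikes: they are no part of the job. Of the things that look like the part that bears seat, the larger one is meant.

How it is judged:
By the outcome, as a careful person would: the job done as asked, in the order asked, and still so for the second after the job is handed in, with the robot touching nothing.
It also fails if it takes over 72 s, if anything falls off the work surface, if the arm or the gripper's body presses on something with over 40 N, if the wrist force passes 120 N, or if a joint passes its speed limit or range.

ROBOT

A 6-joint arm with a two-finger parallel gripper is mounted at the origin on the work surface; the furniture and walls round the work are solid. World frame = base frame: x ahead of the robot, y to its left, z up, the work surface at z = 0. Lengths are in m, angles in rad, forces in N, time in s.
With the tool pointing down it reaches from about 0.35 to 0.775 m from the base axis. Payload 7.3 kg.
Tool frame: the origin (TCP) lies midway between the tips of the shut fingers; the grasp point (between the pads) lies 19 mm behind it; z points along the fingers, y is the line along which they close (so a half turn about z gives the same grasp; the last joint's range is limited). The gripper opens to 92 mm and grips with 3 to 60 N. Pads are 19 mm wide; open, the fingers measure 130 mm over their backs; the gripper's body (75 mm by 190 mm) begins 47 mm behind the grasp point.
Start: joints at [1.186, 0.342, 1.524, -0, 1.275, -0.146], TCP at [0.124, 0.51, 0.193] pointing down, gripper open.
Joint ranges: [-2.53, 2.53], [-0.77, 2.02], [0.04, 2.7], [-1, 4.14], [0.28, 2.66], [-3.11, 3.11]. Speed limits (rad/s): [2.57, 2.57, 3.14, 3.14, 3.14, 3.14].

INTERFACE

Orientations are given as [roll, pitch, yaw] about the fixed x, y, z axes, in that order (R = Rz(yaw) Ry(pitch) Rx(roll)).
In Python, from cell import monitor, vision, workorder gives the robot as it stands.
- The arm moves only by the tool move_arm, never from a script. Its argument "rows" is a list of rows, each a list of 5 numbers: the shift along the world's x, y, z in mm, then the turn about the world's z in rad, then the closure, from -1 (fully open) to 1 (shut). A call has 1 to 12 rows; each row shifts and turns the commanded pose from where the row before left it; what a row does not reach is not made up. A row lasts 1/10 s, in which the tool goes at most 50 mm and 8.59 degrees, less where a joint would pass 70% of its speed; a pose out of reach is approached as far as the arm can. A call is refused whole if a number of a shift passes 50 or a number of a turn 0.15, either way. A call with a gripper value outside its range is refused whole. The fingers move at their own pace and stop on an object; "newtons" is the grip in N (left out, the last holds). Time passes only in rows, so rows that do not move let the fingers close. It gives the time, the measured TCP pose, the force, the opening and the grip force at its end, in the units of the state.
- monitor.observe(): the state, without advancing time (a new reading comes with each control period).
- vision.read_camera(name): name is "side" or "top" or "wrist"; returns the picture (400x640x3 uint8, red, green, blue); there is no depth.
- vision.get_calibration(name): a dict with "K" (3x3 intrinsics, pixels), "T" (4x4, takes a point from camera to world coordinates); the wrist camera has in their place "mount" (4x4, takes a point from camera to tool coordinates, whose origin is the TCP and whose axes are the flange's). Camera axes: x right, y up, looking along -z (the intrinsics and any distortion apply to the point x, -y, -z); pixel columns grow to the right and rows downward; lengths in m; the calibration is good to about 2 mm. A picture is of the moment at which its call begins: read the wrist's pose just before it. get_calibration takes no time and is no camera call.
- workorder.hand_in(): hands the job in; it is judged then, once.
The state is a dict: "time": time; "qpos": joint angles; "qvel": joint speeds; "joint_efforts": joint torques, N m; "tool_pos": TCP position; "tool_rot": TCP orientation; "contact_force": force on the tool from outside, world axes, zero at the start; "torque": the same for the moment, N m; "opening": finger opening in m; "grip_force": force on a finger pad.
Only numpy, scipy, OpenCV 4.12 (cv2) and the standard library are available. Lean on these libraries where they do the work, as an engineer would, in place of code of your own. Each camera call takes 0.05 s, during which the arm holds its last target. There are 200 camera calls.

## Working session

There is one attempt and no reset: what is moved stays moved. The work goes in short steps, Python scripts to look and compute and a tool call to move; the robot and the scene stay as the last step left them, time stands still between calls to the robot, and variables do not carry over. Pictures are saved under pics/ and viewed, at most 10 in all, crops included, and the job is handed in when it is done.

Besides the shell and the picture viewer there is one more tool, called after "Emit:" in YAML: its name, and indented under it one key for each argument. move_arm: Moves the arm, as the interface text tells. Its arguments: {"type":"object","properties":{"rows":{"type":"array","items":{"type":"array","items":{"type":"number"}}},"newtons":{"type":"number"}},"required":["rows"]}

```bash
ls; mkdir -p pics; python3 - <<'E'
from cell import monitor, vision
import cv2
print(monitor.observe())
for n in ("top","side"):
    cv2.imwrite(f"pics/{n}0.png",vision.read_camera(n)[:,:,::-1]); c=vision.get_calibration(n); print(n,c)
print(vision.get_calibration("wrist"))
E
```

```text
pics
{'time': 0.0, 'qpos': array([ 1.18600714e+00,  3.42718737e-01,  1.52501752e+00, -2.09277050e-05,
        1.27538078e+00, -1.46014421e-01]), 'qvel': array([-0.00031586, -0.00062781, -0.00164995,  0.00103423,  0.00089006,
       -0.00138323]), 'joint_efforts': array([-3.14545950e-04, -4.31237483e+01, -2.44217420e+01,  7.16686388e-02,
        5.59272605e-02, -9.94235324e-05]), 'tool_pos': array([0.12398952, 0.5096818 , 0.19264689]), 'tool_rot': array([-3.14008158e+00, -2.01993438e-04,  2.90282385e+00]), 'contact_force': array([ 0.75880139,  0.04408341, -0.31539987]), 'torque': array([-0.01638829, -0.01494843,  0.03435999]), 'grip_force': 0.0, 'opening': 0.0914716049201666}
top {'K': array([[411.50159556,   0.        , 314.4172897 ],
       [  0.        , 411.50159556, 198.38068359],
       [  0.        ,   0.        ,   1.        ]]), 'T': array([[ 0.02373594,  0.98698339, -0.15906095,  0.36937561],
       [-0.99971269,  0.02290207, -0.00707376,  0.04745276],
       [-0.00333885,  0.15918316,  0.98724342,  1.22889232],
       [ 0.        ,  0.        ,  0.        ,  1.        ]])}

[... 228 characters left out ...]
9],
       [-0.21187104,  0.60260978, -0.76939724, -0.81850019],
       [-0.01728482,  0.78483643,  0.61946187,  0.7513789 ],
       [ 0.        ,  0.        ,  0.        ,  1.        ]])}
{'K': array([[298.19837471,   0.        , 320.7920908 ],
       [  0.        , 298.19837471, 199.26268912],
       [  0.        ,   0.        ,   1.        ]]), 'mount': array([[ 4.36908067e-04,  9.65826413e-01,  2.59189409e-01,
         6.96929196e-02],
       [ 9.99999262e-01, -1.28147376e-04, -1.20814977e-03,
         1.34800326e-05],
       [-1.13364851e-03,  2.59189745e-01, -9.65825756e-01,
        -1.91953489e-01],
       [ 0.00000000e+00,  0.00000000e+00,  0.00000000e+00,
         1.00000000e+00]])}
```

View pics/top0.png

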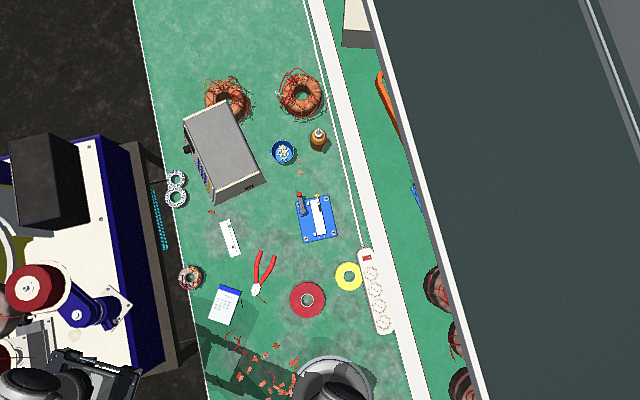

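View pics/side0.png

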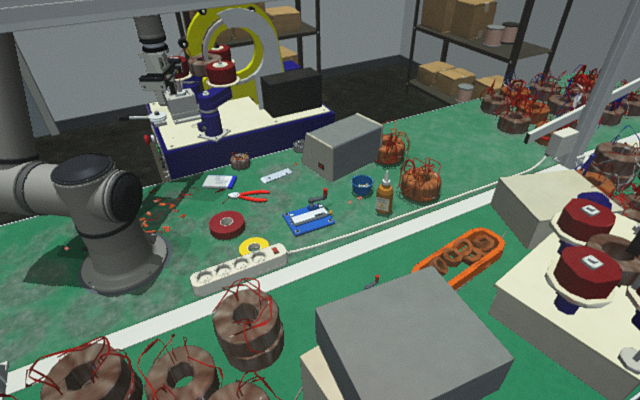

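The top view shows the loose blade near (231,238), the scraper near (316,218), the cup at (283,152), the glue at (319,138) and the cutter at (263,272). Next I'll zoom in.

```bash
python3 - <<'E'
import cv2,numpy as np
t=cv2.imread("pics/top0.png"); s=cv2.imread("pics/side0.png")
a=cv2.resize(t[185:265,200:345],None,fx=5.5,fy=5.5,interpolation=cv2.INTER_CUBIC)[:,:800]
cv2.imwrite("pics/crop1.png",a)
E
cat > h.py <<'E'
import numpy as np
from cell import monitor, vision
from scipy.spatial.transform import Rotation as R
def camT(n):
    c=vision.get_calibration(n)
    if n!="wrist": return c["K"],c["T"]
    o=monitor.observe(); T=np.eye(4); T[:3,:3]=R.from_euler("xyz",o["tool_rot"]).as_matrix(); T[:3,3]=o["tool_pos"]
    return c["K"],T@c["mount"]
def ray(KT,u,v,z):
    K,T=KT; d=np.array([(u-K[0,2])/K[0,0],-(v-K[1,2])/K[1,1],-1.]); d=T[:3,:3]@d; p=T[:3,3]
    return p+d*(z-p[2])/d[2]
def proj(KT,P):
    K,T=KT; q=T[:3,:3].T@(np.asarray(P,float)-T[:3,3]); return np.array([K[0,2]-K[0,0]*q[0]/q[2],K[1,2]+K[1,1]*q[1]/q[2]])
E
python3 - <<'E'
from h import *
t=camT("top")
print("blade",ray(t,231,238,.005),"scr",ray(t,316,218,.024))
E
```

```text
blade [0.4417209  0.30096105 0.005     ] scr [0.50513834 0.05004068 0.024     ]
```

View pics/crop1.png

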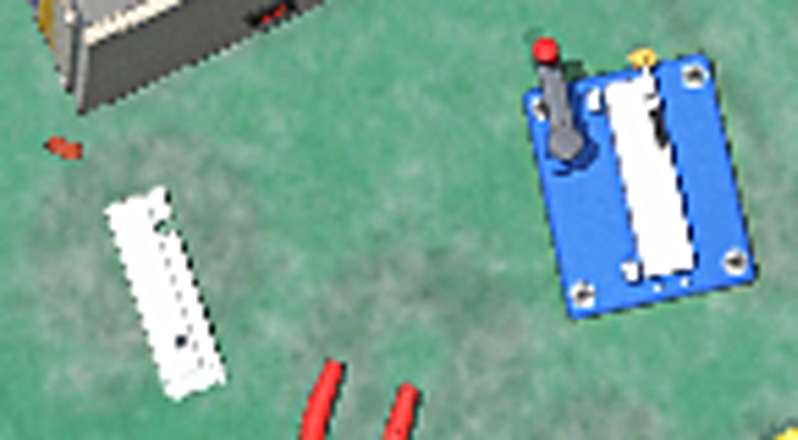

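The blade crop shows its notch at right, upper end (165,230), so +x points up-left. The scraper has fence lugs on the left, the slot at right (657,125) and the clamp axis at (567,140).

```bash
python3 - <<'E'
from h import *
t=camT("top")
f=lambda p,z: ray(t,(p[0]+.5)/5.5-.5+200,(p[1]+.5)/5.5-.5+185,z)
B=np.array([f(p,.005) for p in [(106,208),(163,188),(226,378),(177,400)]])
S=np.array([f(p,.01) for p in [(525,95),(708,57),(757,280),(573,318)]])
for n,Q in(("blade",B),("base",S)):
    ax=(Q[0]+Q[1]-Q[2]-Q[3])/2; print(n,Q.mean(0),"len",np.hypot(*ax[:2]),"wid",np.linalg.norm(Q[0]-Q[1]),"yaw",np.arctan2(ax[1],ax[0]))
print("knob",f((545,50),.058),"axis",f((567,140),.052))
E
```

```text
blade [0.44214321 0.30366549 0.005     ] len 0.11018387534997877 wid 0.03249999572591285 yaw 0.39082380607921796
base [0.50517406 0.04980838 0.01      ] len 0.12409096360519455 wid 0.1019848109165531 yaw 0.23622469368968335
knob [0.57071233 0.10159869 0.058     ] axis [0.52414029 0.08891327 0.052     ]
```

```bash
python3 - <<'E'
from h import *
t=camT("top")
for n,p,z in [("glue cap",(318,130),.14),("glue base",(320,148),.0),("cup",(283,152),.04),("box R bottom",(268,185),0),("box R top guess",(263,172),.1),("box front bottom",(213,203),0),("toroid",(301,95),.06),("cutter",(263,272),.01),("seat?",(318,216),.024)]:
    print(n,ray(t,*p,z).round(3))
s=camT("side")
for p in [(340,148),(385,115),(337,178),(383,147)]:
    print(p,[ray(s,*p,z).round(3)[:2] for z in(0,.1)])
E
```

```text
glue cap [0.736 0.05  0.14 ]
glue base [0.725 0.043 0.   ]
cup [0.699 0.153 0.04 ]
box R bottom [0.605 0.198 0.   ]
box R top guess [0.623 0.202 0.1  ]
box front bottom [0.546 0.362 0.   ]
toroid [0.871 0.104 0.06 ]
cutter [0.345 0.201 0.01 ]
seat? [0.511 0.044 0.024]
(340, 148) [array([0.705, 0.441]), array([0.66 , 0.274])]
(385, 115) [array([0.969, 0.672]), array([0.889, 0.474])]
(337, 178) [array([0.644, 0.247]), array([0.607, 0.105])]
(383, 147) [array([0.867, 0.409]), array([0.8  , 0.245])]
```

Emit:
move_arm:
  rows:
    - [37,-25,0,0.15,-1]
    - [37,-25,0,0.15,-1]
    - [37,-25,0,0.15,-1]
    - [37,-25,0,0.15,-1]
    - [37,-25,0,0.03,-1]
    - [37,-25,0,0,-1]
    - [37,-25,0,0,-1]
    - [37,-25,0,0,-1]
    - [22,-6,0,0,-1]
    - [0,0,0,0,-1]

```text
time: 1.1
tool_pos: [0.4332, 0.311, 0.1927]
tool_rot: [-3.141, -0.0, -2.802]
contact_force: [0.3, 0.5, 0.3]
opening: 0.0919
grip_force: 0.0
```

```bash
python3 - <<'E'
from h import *
import cv2
W=camT("wrist"); im=vision.read_camera("wrist"); cv2.imwrite("pics/w1.png",im[:,:,::-1]); np.savez("w1.npz",K=W[0],T=W[1])
print(proj(W,[.442,.304,.005]))
E
```

```text
[313.1639085  179.53708721]
```

View pics/w1.png

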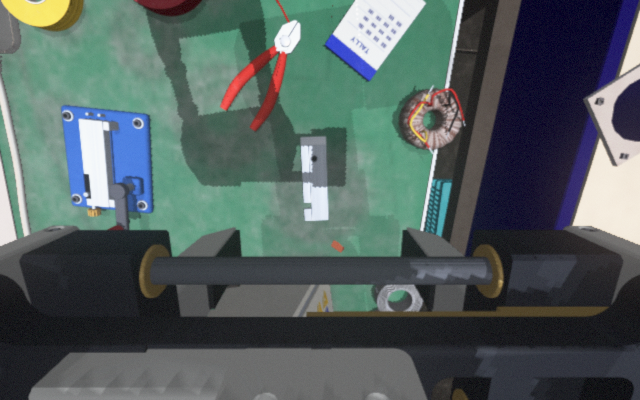

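Blade corners in the picture are (301,137), (325,136), (328,220), (304,221), with the cutting edge toward the robot and the notch at (307,205). The scraper is at left.

```bash
python3 - <<'E'
from h import *
d=np.load("w1.npz"); W=(d["K"],d["T"])
def q(n,P,z):
    Q=np.array([ray(W,*p,z) for p in P]); ax=(Q[0]+Q[1]-Q[2]-Q[3])/2
    print(n,Q.mean(0).round(4),"len",np.hypot(*ax[:2]).round(4),"wid",np.linalg.norm(Q[0]-Q[1]).round(4),"yaw",np.arctan2(ax[1],ax[0]).round(4))
q("blade",[(328,220),(304,221),(301,137),(325,136)],.005)
q("base",[(152,212),(72,211),(62,106),(150,114)],.01)
E
```

```text
blade [0.4421 0.3059 0.005 ] len 0.1107 wid 0.0323 yaw 0.3693
base [0.5066 0.0546 0.01  ] len 0.129 wid 0.105 yaw 0.2139
```

Emit:
move_arm:
  rows:
    - [0,-10,-40,0.05,-1]
    - [0,-1,-40,0,-1]
    - [0,0,-40,0,-1]
    - [0,0,-20,0,-1]
    - [0,0,0,0,-1]

```text
time: 1.65
tool_pos: [0.4274, 0.3011, 0.0506]
tool_rot: [-3.141, -0.007, -2.747]
contact_force: [0.2, 0.2, 0.7]
opening: 0.0922
grip_force: 0.0
```

Emit:
move_arm:
  rows:
    - [5,0,-25,-0.01,-1]
    - [0,0,-15,0,-1]
    - [0,0,-7,0,-1]
    - [0,0,0,0,-1]
    - [0,0,0,0,0.3]
    - [0,0,0,0,1]
    - [0,0,0,0,1]
    - [0,0,0,0,1]
    - [0,0,0,0,1]
    - [0,0,0,0,1]
  newtons: 20

```text
time: 2.65
tool_pos: [0.4358, 0.3016, 0.0064]
tool_rot: [3.141, 0.0, -2.759]
contact_force: [0.4, -0.3, -0.3]
opening: 0.048
grip_force: 0.0
```

Emit:
move_arm:
  rows:
    - [-3,0,-3,0,0.2]
    - [0,0,-1.5,0,0.2]
    - [0,0,0,0,1]
    - [0,0,0,0,1]
    - [0,0,0,0,1]
    - [0,0,0,0,1]
    - [0,0,0,0,1]
    - [0,0,0,0,1]
  newtons: 20

```text
time: 3.45
tool_pos: [0.4327, 0.3016, 0.0019]
tool_rot: [3.141, 0.0, -2.759]
contact_force: [0.2, -0.3, 0.6]
opening: 0.0006
grip_force: 0.0
```

Emit:
move_arm:
  rows:
    - [0,0,30,0,1]
    - [0,0,50,0,-1]
    - [0,0,50,0,-1]
    - [0,0,0,0,-1]
    - [0,0,0,0,-1]

```text
time: 3.95
tool_pos: [0.4333, 0.3019, 0.133]
tool_rot: [3.141, 0.003, -2.759]
contact_force: [-0.7, 0.1, -0.2]
opening: 0.0278
grip_force: 0.0
```

```bash
python3 - <<'E'
from h import *
import cv2
W=camT("wrist"); im=vision.read_camera("wrist"); np.savez("w2.npz",K=W[0],T=W[1])
t=vision.read_camera("top")
c=cv2.resize(t[190:260,190:330],(800,400),interpolation=cv2.INTER_CUBIC)
out=np.zeros((600,800,3),np.uint8); out[:200]=cv2.resize(c,(400,200)).repeat(1,0)[:, :].astype(np.uint8) @ np.eye(3,dtype=np.uint8) if False else 0
w=im[60:260,200:440]; out[:400]=0; out[:400,:480]=cv2.resize(w,(480,400),interpolation=cv2.INTER_CUBIC); out[400:,:400]=cv2.resize(c,(400,200))
cv2.imwrite("pics/w2.png",out[:,:,::-1]); print(monitor.observe()["tool_pos"])
E
```

```text
[0.43190325 0.30118888 0.13075989]
```

View pics/w2.png

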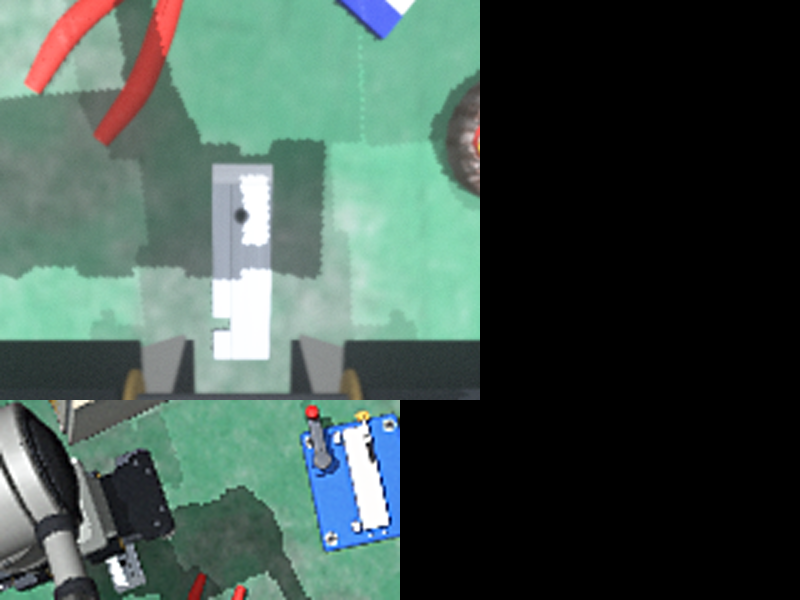

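```bash
python3 - <<'E'
from h import *
d=np.load("w2.npz"); W=(d["K"],d["T"])
Q=np.array([ray(W,*p,.005) for p in [(335,239),(306.5,239),(306.5,142.5),(336,142.5)]]); ax=(Q[0]+Q[1]-Q[2]-Q[3])/2
print(Q.mean(0).round(4),"len",np.hypot(*ax[:2]).round(4),"wid",np.linalg.norm(Q[0]-Q[1]).round(4),"yaw",np.arctan2(ax[1],ax[0]).round(4))
o=monitor.observe();print(proj(W,[.432,.301,.0]),o["opening"],o["tool_rot"],W[1])
E
```

```text
[0.4418 0.3061 0.005 ] len 0.1097 wid 0.0329 yaw 0.3786
[320.06479524 182.15358615] 0.03596704337742172 [-3.14152602e+00 -2.10291278e-03 -2.75860681e+00] [[-3.74140491e-01 -8.94906443e-01 -2.43231067e-01  3.68102207e-01]
 [ 9.27371705e-01 -3.60820709e-01 -9.89451246e-02  2.75818082e-01]
 [ 7.83823613e-04 -2.62584986e-01  9.64908550e-01  3.24786489e-01]
 [ 0.00000000e+00  0.00000000e+00  0.00000000e+00  1.00000000e+00]]
```

Emit:
move_arm:
  rows:
    - [0,0,-50,0,0]
    - [0,0,-50,0,0]
    - [0,0,-27,0,0]
    - [0,0,0,0,0]
    - [0,0,0,0,0]
    - [0,0,0,0,0]

```text
time: 4.65
tool_pos: [0.4337, 0.3021, 0.0061]
tool_rot: [3.141, 0.002, -2.759]
contact_force: [0.6, 0.2, 0.9]
opening: 0.0461
grip_force: 0.0
```

```bash
python3 - <<'E'
from h import *
import cv2
W=camT("wrist"); im=vision.read_camera("wrist"); np.savez("w3.npz",K=W[0],T=W[1])
print(monitor.observe()["opening"],monitor.observe()["tool_pos"])
s=vision.read_camera("side")
p=proj(camT("side"),[.432,.301,.02]).astype(int); print(p)
c=s[p[1]-40:p[1]+30,p[0]-50:p[0]+55]
out=np.zeros((600,800,3),np.uint8); out[:300,:480]=im[:,:][100:400:,80:560]; out[300:,:450]=cv2.resize(c,(450,300),interpolation=cv2.INTER_CUBIC)
cv2.imwrite("pics/w3.png",out[:,:,::-1])
E
```

```text
0.04581213140674029 [0.43382113 0.30216484 0.00637747]
[272 172]
```

View pics/w3.png

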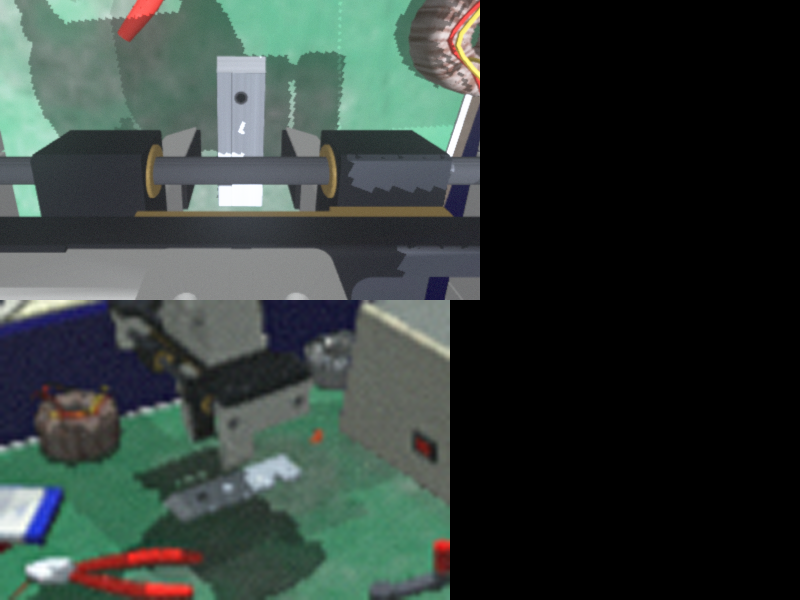

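```bash
python3 - <<'E'
from h import *
s=camT("side")
for d in (.023,.032,.042):
    P=np.array([.4338+d*.37,.302-d*.93,0]); print(d,[(z,proj(s,P+[0,0,z]).round(1)) for z in (0,.006,.012,.02,.03,.04)])
E
```

```text
0.023 [(0, array([277.2, 180.4])), (0.006, array([277., 179.])), (0.012, array([276.9, 177.5])), (0.02, array([276.7, 175.5])), (0.03, array([276.4, 173.1])), (0.04, array([276.1, 170.6]))]
0.032 [(0, array([278.5, 181.7])), (0.006, array([278.3, 180.2])), (0.012, array([278.2, 178.7])), (0.02, array([278. , 176.8])), (0.03, array([277.7, 174.3])), (0.04, array([277.4, 171.8]))]
0.042 [(0, array([279.9, 183. ])), (0.006, array([279.8, 181.6])), (0.012, array([279.6, 180.1])), (0.02, array([279.4, 178.1])), (0.03, array([279.2, 175.7])), (0.04, array([278.9, 173.2]))]
```

The side view shows the finger tip at about z=40 mm while the TCP reads 6 mm. I'll feel downward instead of trusting the number.

Emit:
move_arm:
  rows:
    - [0,0,-6,0,-0.2]
    - [0,0,-6,0,-0.2]
    - [0,0,-6,0,-0.2]
    - [0,0,0,0,-0.2]

```text
time: 5.15
tool_pos: [0.432, 0.3012, -0.0141]
tool_rot: [-3.142, -0.002, -2.759]
contact_force: [0.5, 0.4, 0.3]
opening: 0.0552
grip_force: 0.0
```

Emit:
move_arm:
  rows:
    - [0,0,-4,0,-0.2]
    - [0,0,-4,0,-0.2]
    - [0,0,-2,0,-0.2]
    - [0,0,0,0,-0.2]

```text
time: 5.55
tool_pos: [0.4325, 0.3015, -0.0235]
tool_rot: [3.142, -0.001, -2.759]
contact_force: [0.2, 1.3, -0.1]
opening: 0.055
grip_force: 0.0
```

Emit:
move_arm:
  rows:
    - [0,0,-2,0,-0.2]
    - [0,0,-2,0,-0.2]
    - [0,0,-1,0,-0.2]
    - [0,0,0,0,-0.2]

```text
time: 5.95
tool_pos: [0.4326, 0.3015, -0.0283]
tool_rot: [3.142, -0.0, -2.759]
contact_force: [-0.9, -0.8, -0.3]
opening: 0.0547
grip_force: 0.0
```

```bash
python3 - <<'E'
from h import *
import cv2
s=vision.read_camera("side")
p=proj(camT("side"),[.432,.301,.02]).astype(int)
c=s[p[1]-40:p[1]+30,p[0]-50:p[0]+55]
cv2.imwrite("pics/s4.png",cv2.resize(c,(750,500),interpolation=cv2.INTER_CUBIC)[:,:,::-1])
E
```

```text
(no output)
```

View pics/s4.png

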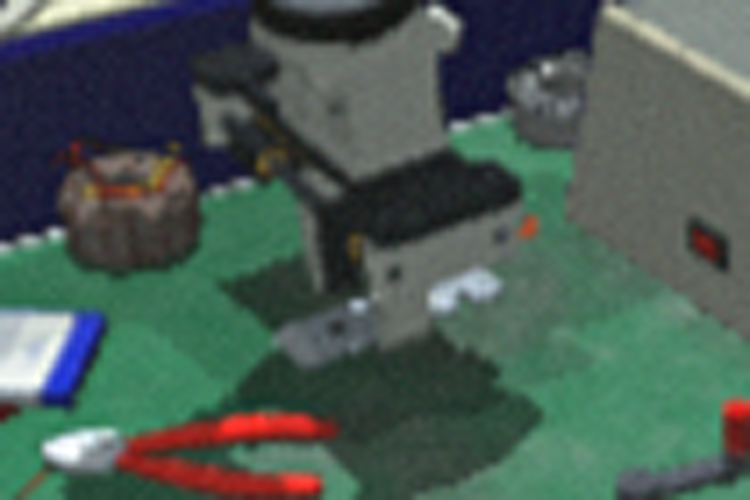

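The near finger tip is now beside the blade, at about 0–5 mm height. I'll continue in fine steps until I feel contact.

Emit:
move_arm:
  rows:
    - [0,0,-1,0,-0.2]
    - [0,0,-1,0,-0.2]
    - [0,0,0,0,-0.2]

```text
time: 6.3
tool_pos: [0.4326, 0.3016, -0.0302]
tool_rot: [3.142, -0.0, -2.759]
contact_force: [0.0, 0.3, -0.1]
opening: 0.0552
grip_force: 0.0
```

Emit:
move_arm:
  rows:
    - [0,0,-1,0,-0.2]
    - [0,0,0,0,-0.2]
    - [0,0,-1,0,-0.2]
    - [0,0,0,0,-0.2]

```text
time: 6.7
tool_pos: [0.4327, 0.3016, -0.0322]
tool_rot: [3.142, -0.0, -2.759]
contact_force: [-0.7, 0.4, -0.5]
opening: 0.0551
grip_force: 0.0
```

Emit:
move_arm:
  rows:
    - [0,0,-1,0,-0.2]
    - [0,0,0,0,-0.2]
    - [0,0,-0.5,0,-0.2]
    - [0,0,0,0,-0.2]

```text
time: 7.1
tool_pos: [0.4328, 0.3016, -0.0331]
tool_rot: [3.141, 0.0, -2.759]
contact_force: [-1.0, -1.2, 5.7]
opening: 0.0552
grip_force: 2.9
```

Emit:
move_arm:
  rows:
    - [0,0,1.5,0,-0.2]
    - [0,0,0,0,0.2]
    - [0,0,0,0,0.5]
    - [0,0,0,0,0.5]
    - [0,0,0,0,0.5]
    - [0,0,0,0,0.5]
  newtons: 20

```text
time: 7.7
tool_pos: [0.4326, 0.3015, -0.0323]
tool_rot: [3.142, -0.0, -2.759]
contact_force: [-0.3, -0.0, -0.8]
opening: 0.0315
grip_force: 20.0
```

Gripped: the tips really end about 33 mm short of the stated TCP. So the body would come low next to the clamp, and the grip offset must suit the pin's setting. I'll let go and look at the scraper first.

Emit:
move_arm:
  rows:
    - [0,0,0,0,-0.2]
    - [0,0,0,0,-0.2]
    - [0,0,20,0,-0.3]
    - [0,0,50,0,-0.3]
    - [20,-40,50,-0.08,-0.3]
    - [22,-43,2,-0.08,-0.3]
    - [22,-43,0,0,-0.3]
    - [22,-43,0,0,-0.3]
    - [22,-43,0,0,-0.3]
    - [15,-31,0,0,-0.3]
    - [0,0,0,0,-0.3]

```text
time: 8.8
tool_pos: [0.5526, 0.0647, 0.0772]
tool_rot: [-3.14, 0.001, -2.923]
contact_force: [0.2, 0.3, -0.8]
opening: 0.0595
grip_force: 0.0
```

```bash
python3 - <<'E'
from h import *
import cv2
W=camT("wrist"); im=vision.read_camera("wrist"); np.savez("w5.npz",K=W[0],T=W[1],im=im)
p=proj(W,[.507,.047,.024]);print(p,monitor.observe()["tool_pos"])
c=im[60:240,210:450]
cv2.imwrite("pics/w5.png",cv2.resize(c,(800,600),interpolation=cv2.INTER_CUBIC)[:,:,::-1])
E
```

```text
[311.30968622 146.18220068] [0.55123287 0.06685278 0.07696056]
```

View pics/w5.png

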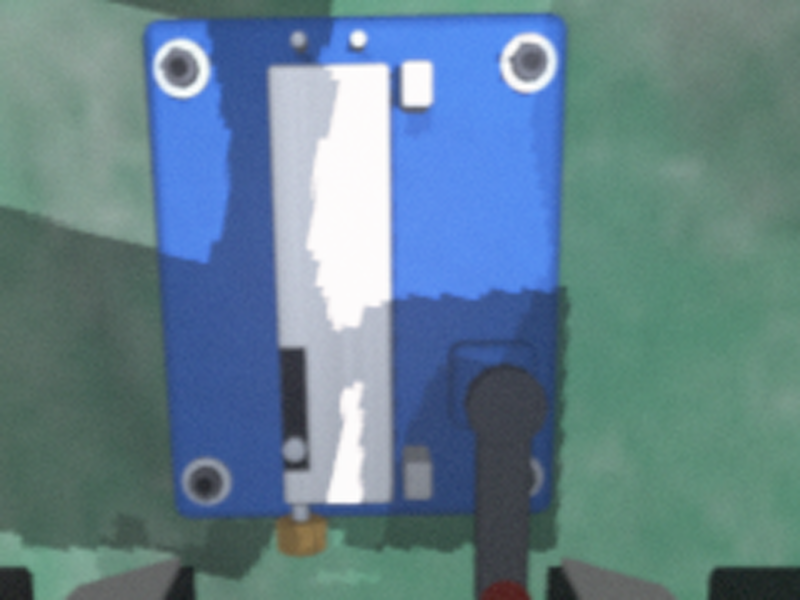

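Clear picture: bed corners at crop (269,66), (388,64), (392,502), (286,503). The slot runs y=348–470, the pin is at (295,450) towards the back, and the clamp post is at (507,405).

```bash
python3 - <<'E'
from h import *
d=np.load("w5.npz"); W=(d["K"],d["T"])
f=lambda p,z: ray(W,210+(p[0]+.5)*.3-.5,60+(p[1]+.5)*.3-.5,z)
A,B,C,D=[f(p,.024) for p in [(269,66),(388,64),(392,502),(286,503)]]
fr,bk=(A+B)/2,(C+D)/2; ax=bk-fr; L=np.hypot(*ax[:2]); u=ax/L; v=np.array([-u[1],u[0],0])
yaw=np.arctan2(u[1],u[0]); seat=fr+u*.047*L/.106
print("L",L,"w",np.linalg.norm(A-B),np.linalg.norm(C-D),"seat",seat.round(4),"yaw",yaw)
S=lambda P:(((P-seat)@u*1000).round(1),((P-seat)@v*1000).round(1))
print("pin",S(f((295,450),.0285)),"slot",S(f((294,348),.024)),S(f((294,470),.024)),"axis",S(f((507,405),.055)),"knob~",S(f((505,590),.069)))
print("lugs",S(f((402,85),.028)),S(f((404,480),.028)))
Q=np.array([f(p,.01) for p in [(147,22),(565,17),(550,510),(178,515)]]);print("basec",Q.mean(0),S(Q.mean(0)))
b=np.array([.4419,.306,.005]); print(proj(W,b))
E
```

```text
L 0.10543381178265636 w 0.027410812187543557 0.02734614244560528 seat [0.5033 0.0449 0.024 ] yaw 0.23325088375607542
pin (np.float64(43.4), np.float64(-10.5)) slot (np.float64(18.5), np.float64(-10.2)) (np.float64(49.8), np.float64(-11.3)) axis (np.float64(27.2), np.float64(38.6)) knob~ (np.float64(65.0), np.float64(37.1))
lugs (np.float64(-41.8), np.float64(16.8)) (np.float64(51.7), np.float64(16.7))
basec [0.50543499 0.05180222 0.01      ] (np.float64(3.7), np.float64(6.3))
[619.95528862 135.61286841]
```

The pin stands at about seat x=43.4 (setting +9.4). I'll regrip the blade 29 mm ahead of centre so the gripper body stays clear of the clamp post.

Emit:
move_arm:
  rows:
    - [-22,37,0,0.08,-0.3]
    - [-22,37,0,0.084,-0.3]
    - [-22,37,0,0,-0.3]
    - [-22,37,0,0,-0.3]
    - [-22,37,-10,0,-0.3]
    - [-22,37,-10,0,-0.3]
    - [-4,5.6,-40,0,-0.2]
    - [0,0,-10,0,-0.2]
    - [0,0,0,0,-0.2]
    - [0,0,0,0,-0.2]

```text
time: 9.85
tool_pos: [0.4153, 0.2963, 0.008]
tool_rot: [3.141, 0.001, -2.755]
contact_force: [0.2, 0.5, 0.7]
opening: 0.0551
grip_force: 0.0
```

Emit:
move_arm:
  rows:
    - [0,-1.8,-20,-0.004,-0.2]
    - [0,0,-12,0,-0.2]
    - [0,0,-7.5,0,-0.2]
    - [0,0,0,0,-0.2]
    - [0,0,0,0,0.1]
    - [0,0,0,0,0.5]
    - [0,0,0,0,0.5]
    - [0,0,0,0,0.5]
    - [0,0,0,0,0.5]
  newtons: 30

```text
time: 10.75
tool_pos: [0.4148, 0.2947, -0.032]
tool_rot: [3.141, 0.001, -2.759]
contact_force: [-0.0, 0.2, 3.1]
opening: 0.0311
grip_force: 30.0
```

Emit:
move_arm:
  rows:
    - [0,0,20,0,0.5]
    - [0,0,40,0,0.5]
    - [0,0,30,0,0.5]
    - [9,-31,0,-0.05,0.5]
    - [9,-32,0,-0.05,0.5]
    - [9,-32,0,-0.05,0.5]
    - [9,-32,0,0,0.5]
    - [9,-32,0,0,0.5]
    - [9,-32,0,0,0.5]
    - [9,-32,0,0,0.5]
    - [9,-31,0,0,0.5]
    - [0,0,0,0,0.5]

```text
time: 11.95
tool_pos: [0.4876, 0.0374, 0.0575]
tool_rot: [-3.141, 0.0, -2.912]
contact_force: [-0.1, 0.6, -1.0]
opening: 0.0311
grip_force: 30.0
```

Emit:
move_arm:
  rows:
    - [0,0,0,0,0.5]
    - [0,0,0,0,0.5]

```text
time: 12.15
tool_pos: [0.486, 0.0413, 0.0574]
tool_rot: [3.141, -0.001, -2.908]
contact_force: [0.6, -0.5, -1.1]
opening: 0.0314
grip_force: 30.0
```

Emit:
move_arm:
  rows:
    - [0.9,-0.8,-20,0,0.5]
    - [0,0,-25,0,0.5]
    - [0,0,-13,0,0.5]
    - [0,0,0,0,0.5]
    - [0,0,0,0,0.5]

```text
time: 12.65
tool_pos: [0.4874, 0.0406, -0.0002]
tool_rot: [3.141, -0.0, -2.907]
contact_force: [0.6, -0.0, -1.1]
opening: 0.031
grip_force: 30.0
```

```bash
python3 - <<'E'
from h import *
import cv2
o=monitor.observe();W=camT("wrist"); im=vision.read_camera("wrist"); np.savez("w6.npz",K=W[0],T=W[1],im=im)
print(o["tool_pos"],o["tool_rot"],o["contact_force"])
for P in [(-47,-14),(-47,14),(59,-14),(59,14),(43.4,-10.5)]:
    u=np.array([.9729,.2311,0]);v=np.array([-.2311,.9729,0]); print(P,proj(W,np.array([.5033,.0449,.024])+u*P[0]/1e3+v*P[1]/1e3).round(1))
s=vision.read_camera("side");p=proj(camT("side"),[.5033,.0449,.03]).astype(int)
out=np.zeros((600,800,3),np.uint8); out[:300,:480]=cv2.resize(im[90:240,200:440],(480,300),interpolation=cv2.INTER_CUBIC)
out[300:,:480]=cv2.resize(s[p[1]-30:p[1]+20,p[0]-40:p[0]+40],(480,300),interpolation=cv2.INTER_CUBIC)
cv2.imwrite("pics/w6.png",out[:,:480,::-1])
E
```

```text
[ 4.87395587e-01  4.06066500e-02 -1.53927106e-04] [ 3.14133903e+00 -2.54065947e-04 -2.90727401e+00] [ 0.63556025 -0.0451007  -1.10107297]
(-47, -14) [297.  189.2]
(-47, 14) [345.4 189.3]
(59, -14) [300.  343.5]
(59, 14) [341.8 343.5]
(43.4, -10.5) [304.9 323.5]
```

View pics/w6.png

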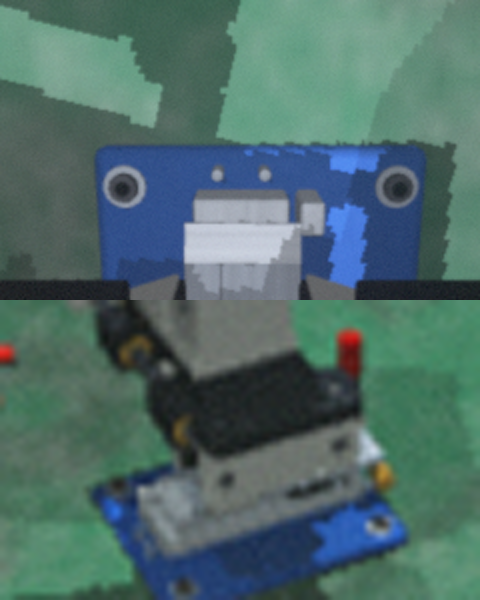

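In the wrist view the blade (crop x 185–301) lies centred on the bed (195–288), clear of the lug at 301+. The side view shows the body clear of the clamp. Lowering gently.

Emit:
move_arm:
  rows:
    - [0,-0.3,-2,0,0.5]
    - [0,0,-2,0,0.5]
    - [0,0,-1,0,0.5]
    - [0,0,-1,0,0.5]
    - [0,0,0,0,0.5]

```text
time: 13.25
tool_pos: [0.4877, 0.0394, -0.0063]
tool_rot: [-3.142, 0.0, -2.909]
contact_force: [0.2, -0.7, -0.5]
opening: 0.0313
grip_force: 30.0
```

```bash
python3 - <<'E'
from h import *
d=np.load("w6.npz"); W=(d["K"],d["T"]); seat=np.array([.5033,.0449,.024]);u=np.array([.9729,.2311,0]);v=np.array([-.2311,.9729,0])
S=lambda P:(((P-seat)@u*1000).round(1),((P-seat)@v*1000).round(1))
f=lambda p,z:S(ray(W,200+p[0]/2,90+p[1]/2,z))
print(f((185,224),.0335),f((301,224),.0335),"bed",f((195,198),.024),f((288,198),.024),"lug",f((301,190),.028))
E
```

```text
(np.float64(-42.0), np.float64(-15.8)) (np.float64(-42.0), np.float64(16.1)) bed (np.float64(-47.1), np.float64(-13.7)) (np.float64(-47.1), np.float64(13.2)) lug (np.float64(-50.4), np.float64(16.4))
```

Emit:
move_arm:
  rows:
    - [0,0,-0.7,0,0.5]
    - [0,0,-0.5,0,0.5]
    - [0,0,0,0,0.5]
    - [0,0,0,0,0.5]

```text
time: 13.65
tool_pos: [0.4876, 0.0395, -0.0076]
tool_rot: [3.142, 0.0, -2.909]
contact_force: [0.5, -0.5, -0.2]
opening: 0.0311
grip_force: 30.0
```

Emit:
move_arm:
  rows:
    - [0,0,-0.5,0,0.5]
    - [0,0,0,0,0.5]
    - [0,0,0,0,0.5]

```text
time: 13.95
tool_pos: [0.4876, 0.0395, -0.008]
tool_rot: [-3.142, 0.0, -2.909]
contact_force: [0.0, -0.0, 0.4]
opening: 0.0313
grip_force: 30.0
```

Emit:
move_arm:
  rows:
    - [0,0,-0.5,0,0.5]
    - [0,0,0,0,0.5]
    - [0,0,0,0,0.5]

```text
time: 14.25
tool_pos: [0.4876, 0.0395, -0.0081]
tool_rot: [-3.142, 0.0, -2.909]
contact_force: [-0.9, -0.4, 5.8]
opening: 0.0313
grip_force: 30.0
```

Emit:
move_arm:
  rows:
    - [-0.12,0.5,0.2,0,0.5]
    - [0,0,0,0,0.5]
    - [-0.12,0.5,0,0,0.5]
    - [0,0,0,0,0.5]
    - [0,0,0,0,0.5]

```text
time: 14.75
tool_pos: [0.4876, 0.0401, -0.0081]
tool_rot: [-3.141, 0.001, -2.909]
contact_force: [0.0, -2.8, 5.2]
opening: 0.0309
grip_force: 30.0
```

Emit:
move_arm:
  rows:
    - [-0.12,0.5,0.1,0,0.5]
    - [0,0,0,0,0.5]
    - [0,0,0,0,0.5]

```text
time: 15.05
tool_pos: [0.4875, 0.0407, -0.008]
tool_rot: [-3.141, 0.001, -2.909]
contact_force: [0.9, -2.8, 5.9]
opening: 0.031
grip_force: 30.0
```

Emit:
move_arm:
  rows:
    - [-0.12,0.5,0.1,0,0.5]
    - [0,0,0,0,0.5]
    - [0,0,0,0,0.5]

```text
time: 15.35
tool_pos: [0.4875, 0.0412, -0.0081]
tool_rot: [-3.141, 0.001, -2.908]
contact_force: [1.5, -5.5, 4.7]
opening: 0.0312
grip_force: 30.0
```

Emit:
move_arm:
  rows:
    - [0.15,-0.7,0.1,0,0.5]
    - [0,0,0,0,0.5]
    - [-0.49,-0.12,0,0,0.5]
    - [-0.49,-0.12,0,0,0.5]
    - [-0.49,-0.12,0,0,0.5]
    - [-0.49,-0.12,0,0,0.5]
    - [0,0,0,0,0.5]

```text
time: 16.05
tool_pos: [0.4852, 0.0404, -0.008]
tool_rot: [3.141, 0.0, -2.909]
contact_force: [2.3, -0.6, 3.6]
opening: 0.0308
grip_force: 30.0
```

Emit:
move_arm:
  rows:
    - [-0.49,-0.12,0,0,0.5]
    - [-0.49,-0.12,0,0,0.5]
    - [0,0,0,0,0.5]

```text
time: 16.35
tool_pos: [0.4842, 0.0401, -0.008]
tool_rot: [3.141, -0.0, -2.909]
contact_force: [2.3, 1.1, 4.1]
opening: 0.031
grip_force: 30.0
```

Emit:
move_arm:
  rows:
    - [-0.49,-0.12,0,0,0.5]
    - [-0.49,-0.12,0,0,0.5]
    - [0,0,0,0,0.5]

```text
time: 16.65
tool_pos: [0.4832, 0.0398, -0.008]
tool_rot: [3.142, 0.0, -2.909]
contact_force: [2.2, 1.1, 3.4]
opening: 0.0312
grip_force: 30.0
```

Emit:
move_arm:
  rows:
    - [-0.3,-0.07,0,0,0.5]
    - [-0.3,-0.07,0,0,0.5]
    - [0,0,0,0,0.5]

```text
time: 16.95
tool_pos: [0.4828, 0.0397, -0.008]
tool_rot: [3.142, 0.0, -2.909]
contact_force: [3.8, 0.8, 3.5]
opening: 0.0312
grip_force: 30.0
```

Emit:
move_arm:
  rows:
    - [-0.3,-0.07,0,0,0.5]
    - [0,0,0,0,0.5]
    - [0,0,0,0,0.5]

```text
time: 17.25
tool_pos: [0.4827, 0.0396, -0.008]
tool_rot: [-3.142, 0.001, -2.909]
contact_force: [5.7, 1.8, 2.4]
opening: 0.0314
grip_force: 30.0
```

Emit:
move_arm:
  rows:
    - [-0.2,-0.05,0,0,0.5]
    - [0,0,0,0,0.5]
    - [0,0,0,0,0.5]

```text
time: 17.55
tool_pos: [0.4826, 0.0396, -0.008]
tool_rot: [-3.141, 0.001, -2.909]
contact_force: [4.4, 1.3, 1.6]
opening: 0.0308
grip_force: 30.0
```

Emit:
move_arm:
  rows:
    - [-0.2,-0.05,-0.1,0,0.5]
    - [0,0,0,0,0.5]
    - [0,0,0,0,0.5]

```text
time: 17.85
tool_pos: [0.4827, 0.0396, -0.008]
tool_rot: [-3.141, 0.001, -2.909]
contact_force: [5.7, 1.7, 1.8]
opening: 0.031
grip_force: 30.0
```

The blade is stopped firmly on the pin at about 6 N, at the expected x. Releasing and rising.

Emit:
move_arm:
  rows:
    - [0,0,0,0,0.1]
    - [0,0,0,0,0.1]
    - [0,0,0,0,0.1]
    - [0,0,10,0,0.1]
    - [0,0,30,0,0.1]
    - [0,0,50,0,0.1]
    - [0,0,20,0,1]
    - [0,0,0,0,1]
    - [0,0,0,0,1]

```text
time: 18.75
tool_pos: [0.4815, 0.0395, 0.102]
tool_rot: [3.142, 0.0, -2.909]
contact_force: [-1.1, -0.6, 0.7]
opening: 0.0218
grip_force: 0.0
```

```bash
python3 - <<'E'
from h import *
o=monitor.observe();W=camT("wrist"); im=vision.read_camera("wrist"); np.savez("w7.npz",K=W[0],T=W[1],im=im)
print(o["tool_pos"],o["tool_rot"],o["opening"])
E
```

```text
[0.4815331  0.03953919 0.10201332] [ 3.14155862e+00  6.42990940e-05 -2.90856887e+00] 0.021762776202770607
```

Emit:
move_arm:
  rows:
    - [29,20,0,0,0.1]
    - [29,21,0,0,0.1]
    - [29,21,0,0,0.1]
    - [0,0,0,0,0.1]
    - [0,0,0,0,0.1]
    - [0,0,0,0,0.1]

```text
time: 19.4
tool_pos: [0.5674, 0.101, 0.1006]
tool_rot: [3.141, -0.003, -2.909]
contact_force: [0.5, -0.5, -1.1]
opening: 0.0414
grip_force: 0.0
```

```bash
python3 - <<'E'
from h import *
import cv2
o=monitor.observe();W=camT("wrist"); im=vision.read_camera("wrist"); np.savez("w8.npz",K=W[0],T=W[1],im=im)
print(o["tool_pos"],o["tool_rot"],o["opening"])
a=cv2.resize(im[100:260,220:420],(750,600),interpolation=cv2.INTER_CUBIC)
cv2.imwrite("pics/w8.png",a[:,:,::-1])
E
```

```text
[0.56737108 0.10099908 0.10057269] [ 3.14106908 -0.00330366 -2.90882446] 0.041350972337600586
```

View pics/w8.png

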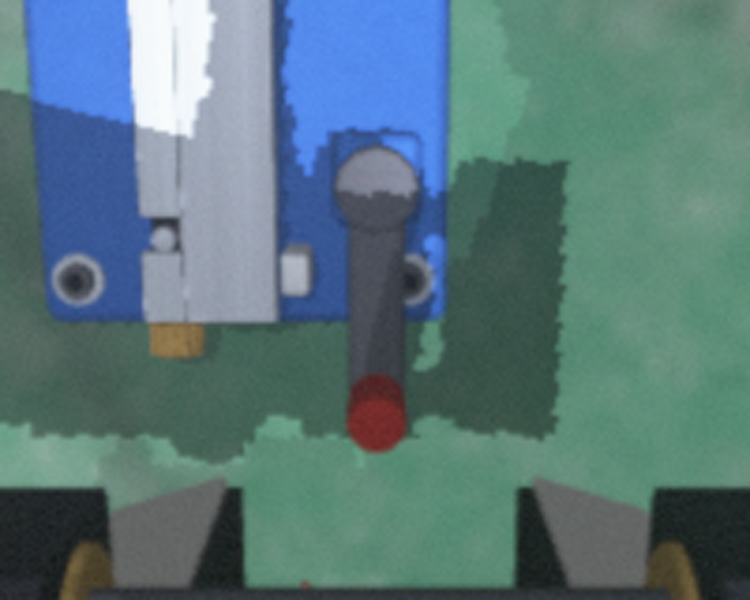

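The pin stands up in the notch at (163,238), against the back rim (252). The knob's top is at (377,425), centred between the fingers.

```bash
python3 - <<'E'
from h import *
d=np.load("w8.npz"); W=(d["K"],d["T"]); seat=np.array([.5033,.0449,0]);u=np.array([.9729,.2311,0]);v=np.array([-.2311,.9729,0])
P=ray(W,220+377/3.75,100+425/3.75,.069);A=ray(W,220+377/3.75,100+187/3.75,.055);S=lambda P:(((P-seat)@u*1000).round(1),((P-seat)@v*1000).round(1))
print(P.round(4),S(P),"axis",A.round(4),S(A)); c=S(d["T"][:3,3]);print("cam",c,d["T"][2,3])
E
```

```text
[0.5691 0.1016 0.069 ] (np.float64(77.1), np.float64(39.9)) axis [0.5223 0.0905 0.055 ] (np.float64(29.0), np.float64(40.0))
cam (np.float64(6.3), np.float64(39.9)) 0.29275420317515366
```

Emit:
move_arm:
  rows:
    - [1.7,0.6,-30,0,0.1]
    - [0,0,-35,0,0.1]
    - [0,0,-17,0,0.1]
    - [0,0,0,0,0.1]
    - [0,0,0,0,0.5]
    - [0,0,0,0,0.9]
    - [0,0,0,0,0.9]
    - [0,0,0,0,0.9]
    - [0,0,0,0,0.9]
  newtons: 6

```text
time: 20.35
tool_pos: [0.5715, 0.1017, 0.0207]
tool_rot: [-3.141, 0.002, -2.908]
contact_force: [0.0, -1.9, 3.2]
opening: 0.0127
grip_force: 6.4
```

Emit:
move_arm:
  rows:
    - [0,0,2.5,0,0.9]
    - [1.1,-6.8,-0.4,-0.14,0.9]
    - [0.2,-6.9,-0.4,-0.14,0.9]
    - [-0.8,-6.8,-0.4,-0.14,0.9]
    - [-1.7,-6.6,-0.4,-0.14,0.9]
    - [0,0,0,0,0.9]

```text
time: 20.95
tool_pos: [0.5694, 0.0747, 0.0204]
tool_rot: [3.141, -0.0, 2.813]
contact_force: [1.4, -0.9, -3.3]
opening: 0.0127
grip_force: 6.1
```

Emit:
move_arm:
  rows:
    - [-2.7,-6.3,-0.8,-0.14,0.9]
    - [-3.5,-5.9,-0.8,-0.14,0.9]
    - [-4.3,-5.3,-0.5,-0.14,0.9]
    - [-5.0,-4.7,-0.5,-0.14,0.9]
    - [0,0,0,0,0.9]

```text
time: 21.45
tool_pos: [0.5544, 0.0524, 0.0186]
tool_rot: [3.141, 0.001, 2.256]
contact_force: [1.9, -2.3, -0.7]
opening: 0.0124
grip_force: 6.1
```

Emit:
move_arm:
  rows:
    - [-4.8,-3.4,-0.4,-0.12,0.9]
    - [-4.3,-2.4,-0.3,-0.1,0.9]
    - [0,0,0,0,0.9]
    - [0,0,0,0,0.9]

```text
time: 21.85
tool_pos: [0.5455, 0.0468, 0.0178]
tool_rot: [3.141, 0.001, 2.041]
contact_force: [2.5, -3.8, 1.1]
opening: 0.0124
grip_force: 6.2
```

Emit:
move_arm:
  rows:
    - [-0.4,0.9,0,0,0.9]
    - [-2.6,-1.2,-0.2,-0.06,0.9]
    - [-2.7,-1.1,-0.2,-0.06,0.9]
    - [0,0,0,0,0.9]
    - [0,0,0,0,0.9]
  newtons: 15

```text
time: 22.35
tool_pos: [0.5404, 0.0448, 0.0177]
tool_rot: [3.14, 0.002, 1.92]
contact_force: [2.9, -6.9, 2.8]
opening: 0.0124
grip_force: 15.1
```

Emit:
move_arm:
  rows:
    - [0.4,-1.3,0.2,0,0.9]
    - [-1.4,-0.5,0,-0.03,0.9]
    - [-1.4,-0.4,-0.1,-0.03,0.9]
    - [0,0,0,0,0.9]
    - [0,0,0,0,0.9]

```text
time: 22.85
tool_pos: [0.5371, 0.0434, 0.0174]
tool_rot: [3.141, 0.0, 1.855]
contact_force: [3.5, -2.5, 2.4]
opening: 0.0124
grip_force: 15.1
```

Emit:
move_arm:
  rows:
    - [-1.3,-0.8,0,-0.03,0.9]
    - [-1.4,-0.6,0,-0.03,0.9]
    - [0,0,0,0,0.9]
    - [0,0,0,0,0.9]

```text
time: 23.25
tool_pos: [0.534, 0.0424, 0.0172]
tool_rot: [3.141, -0.001, 1.795]
contact_force: [4.2, 2.1, 1.6]
opening: 0.0123
grip_force: 15.1
```

Emit:
move_arm:
  rows:
    - [-1.2,-0.2,0,-0.025,0.9]
    - [-1.2,-0.2,0,-0.025,0.9]
    - [0,0,0,0,0.9]
    - [0,0,0,0,0.9]

```text
time: 23.65
tool_pos: [0.5319, 0.0421, 0.0172]
tool_rot: [3.141, -0.0, 1.744]
contact_force: [4.7, 2.4, 3.2]
opening: 0.0124
grip_force: 15.1
```

Emit:
move_arm:
  rows:
    - [-1.0,-0.1,0,-0.02,0.9]
    - [0,0,0,0,0.9]
    - [0,0,0,0,0.9]

```text
time: 23.95
tool_pos: [0.531, 0.0419, 0.0172]
tool_rot: [3.141, -0.0, 1.724]
contact_force: [5.0, 3.0, 1.3]
opening: 0.0124
grip_force: 15.1
```

```bash
python3 - <<'E'
from h import *
W=camT("wrist"); F=[]
for i in range(3):
    im=vision.read_camera("wrist"); o=monitor.observe(); F.append(np.r_[o["contact_force"],o["torque"]])
print(np.mean(F,0).round(2),o["tool_pos"],o["tool_rot"][2])
E
```

```text
[ 5.01  2.46  1.13  0.34 -0.83 -0.01] [0.53099679 0.04195454 0.01720037] 1.724330460087127
```

Emit:
move_arm:
  rows:
    - [0,0,0,0,0.3]
    - [0,0,0,0,0.1]
    - [0,0,0,0,0.1]
    - [0,0,10,0,0.1]
    - [0,0,40,0,0.1]
    - [0,0,50,0,0.1]
    - [-30,0,20,0,0.1]
    - [-40,0,0,0,0.1]
    - [0,0,0,0,0.1]

```text
time: 25.0
tool_pos: [0.4553, 0.0419, 0.1376]
tool_rot: [-3.137, -0.001, 1.725]
contact_force: [0.2, -0.6, -0.3]
opening: 0.0411
grip_force: 0.0
```

```bash
python3 - <<'E'
from h import *
import cv2
o=monitor.observe(); W=camT("wrist"); im=vision.read_camera("wrist"); print(o["tool_pos"],o["contact_force"])
hsv=cv2.cvtColor(im,cv2.COLOR_RGB2HSV); m=cv2.inRange(hsv,(0,150,60),(6,255,255))|cv2.inRange(hsv,(174,150,60),(180,255,255))
n,l,st,c=cv2.connectedComponentsWithStats(m)
seat=np.array([.5033,.0449,0]);u=np.array([.9729,.2311,0]);v=np.array([-.2311,.9729,0])
for i in range(1,n):
    if st[i,4]>30:
        P=ray(W,*c[i],.062); s=((P-seat)@u*1e3,(P-seat)@v*1e3); print(c[i].round(1),st[i,4],np.round(s,1),"theta",np.arctan2(40-s[1],s[0]-30))
E
```

```text
[0.45531147 0.04193402 0.13760141] [ 0.22542623 -0.57234532 -0.28399258]
[243.2  26.9] 1107 [-98.9 154.5] theta -2.415080828840498
[290.9   3.1] 140 [-58.8 168.2] theta -2.1763221364431904
[22.2 22.4] 189 [-275.7  171.8] theta -2.734561965998412
[152.4  98. ] 1038 [-184.   106.7] theta -2.8394403854414727
[109.8 108.9] 653 [-222.7  100.8] theta -2.9055614755311647
[132.2 148.4] 320 [-211.5   66.1] theta -3.033749173711227
[186.4 135.1] 47 [-161.    73.8] theta -2.966233181186919
```

Emit:
move_arm:
  rows:
    - [37,-22,0,0,0.1]
    - [37,-22,0,0,0.1]
    - [0,0,0,0,0.1]
    - [0,0,0,0,0.1]
    - [0,0,0,0,0.1]

```text
time: 25.55
tool_pos: [0.534, -0.0021, 0.1368]
tool_rot: [-3.14, -0.001, 1.725]
contact_force: [-0.7, 0.2, 0.7]
opening: 0.0412
grip_force: 0.0
```

```bash
python3 - <<'E'
from h import *
import cv2
o=monitor.observe(); W=camT("wrist"); im=vision.read_camera("wrist"); cv2.imwrite("pics/w9.png",im[:,:,::-1]); print(o["tool_pos"],proj(W,[.5327,.0447,.064]))
hsv=cv2.cvtColor(im,cv2.COLOR_RGB2HSV); m=cv2.inRange(hsv,(0,150,60),(6,255,255))|cv2.inRange(hsv,(174,150,60),(180,255,255))
n,l,st,c=cv2.connectedComponentsWithStats(m)
seat=np.array([.5033,.0449,0]);u=np.array([.9729,.2311,0]);v=np.array([-.2311,.9729,0])
for i in range(1,n):
    if st[i,4]>60:
        P=ray(W,*c[i],.060); s=((P-seat)@u*1e3,(P-seat)@v*1e3); print(c[i].round(1),st[i],np.round(s,1),"theta",np.arctan2(40-s[1],s[0]-30))
for z,a,b in[(.029,25.1-62,0),(.029,63,0)]:
    print(proj(W,seat+u*a/1e3+[0,0,z]))
E
```

```text
[ 0.53395209 -0.00206593  0.13683513] [327.66103639 146.98477367]
[61.7 52. ] [   5   14  115   96 4762] [-184.3   87.1] theta -2.92507048717805
[325.6 148.4] [320 142  12  12  92] [26.7 -8.4] theta 1.6391331662619315
[260.41070366 142.03150873]
[361.29123857 133.90272262]
```

The knob was found at clamp angle about 1.64, within range, and the robot is touching nothing. Handing in.

```bash
python3 -c "
from cell import workorder
print(workorder.hand_in())"
```

```text
the job is handed in; nothing more can be done
None
```

I handed the job in at about 26 s. Before clamping I saw the pin up in the notch with the blade held against it at about 6 N. I then swung the clamp to about 1.64 rad, inside the firm range, though I felt only about 5 N at the knob against the 7 to 10 N given. The arm is clear, and I never touched the glue bottle, cup or side cutter.

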